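# Brush the mud off the shoe-cleaning board and put the brush away bristles up

## Robot

A 6-joint arm with a two-finger parallel gripper is mounted at the origin on the work surface. World frame = base frame: x ahead of the robot, y to its left, z up, the work surface at z = 0. Lengths are in m, angles in degrees, forces in N, time in s.
With the tool pointing down it reaches from about 0.3 to 0.75 m from the base axis. Payload 8.5 kg.
Tool frame: the origin (TCP) lies midway between the tips of the shut fingers; the grasp point (between the pads) lies 19 mm behind it; z points along the fingers, y is the line along which they close (so a half turn about z gives the same grasp; the last joint's range is limited). The gripper opens to 85 mm and grips with 20 to 120 N. Pads are 22 mm wide; open, the fingers measure 114 mm over their backs; the gripper's body (76 mm by 85 mm) begins 54 mm behind the grasp point. The pads swing forward as they close: fully open they stand 13 mm farther back than shut.
Start: joints at [61.232, 21.807, 74.336, -0, 83.858, -12.336], TCP at [0.156, 0.528, 0.231] pointing down, gripper open.
Joint ranges: [-178.18, 178.18], [-50.72, 133.34], [12.68, 142.11], [-81.47, 261.47], [9.98, 163.14], [-165.26, 165.26]. Speed limits (degrees/s): [136.94, 136.94, 180, 180, 180, 180].

## Interface

Orientations are given as a 3x3 rotation matrix whose columns are the frame's x, y, z axes.
In Python, from rig import env gives the robot as it stands. The module is installed in compiled form; this text tells all that it offers.
- The arm moves only by the tool jog_arm, never from a script. Its argument "targets" is a list of rows, each a list of 6 numbers: the shift along the tool's x, y, z in cm, then the turn, a rotation vector about the tool's x, y, z in degrees. A call has 1 to 8 rows; each row is the pose to reach, as a shift and turn from the pose commanded when the call began, along the tool's axes at that moment; what a row does not reach only later rows make up. A row lasts 1/12 s, in which the tool goes at most 41.7 mm and 7.16 degrees, less where a joint would pass 70% of its speed; a pose out of reach is approached as far as the arm can. A call with a gripper value outside its range is refused whole. "hand" is the opening, from 0 (shut) to 1 (fully open), set as the call begins (left out, the last holds). The fingers move at their own pace and stop on an object; "newtons" is the grip in N (left out, the last holds). Time passes only in rows, so rows that repeat a pose let the fingers close. It gives the time, the measured TCP pose, the force, the opening and the grip force at its end, in the units of the state.
- env.observe(): the state, without advancing time (a new reading comes with each control period).
- env.get_image(name): name is "scene" or "top" or "wrist"; returns a dict with "frame" (384x512x3 uint8, red, green, blue), "depth" (384x512 float32, m along the optical axis (not along the pixel's ray), 0 where there is no reading), "fovy" (degrees; the focal length in pixels is half the picture's height over the tangent of half this angle, whatever the lens; pixels are square), "cx", "cy" (the principal point, pixels), "cam_to_world" (4x4, takes a point from camera to world coordinates). Camera axes: x right, y down, z forward; pixel columns grow to the right and rows downward; lengths in m; the calibration is good to about 2 mm. A picture is of the moment at which its call begins.
- env.close_job(): hands the job in; it is judged then, once.
Trained networks look in the newest picture that a camera, given by its name, has taken for a name from the list of things; names that differ only in an ending like _2 or _b are one class to them, and where a whole thing is asked for, a point or a joint stands for the part that bears it (a point fixed in the world has none). Each returns a list of dicts, best first, with "score" (0 to 1); they miss things now and then, are a little off and sometimes report something else, mostly with a low value. They report only what shows in the picture. A call takes as long as a camera call.
- env.regions_of(camera, target): "pixels" (384x512 bool, what is visible of it) and "point" ([row, column] in pixels, amid what is visible of it).
The state is a dict: "time_s": time; "q": joint angles; "qvel": joint speeds; "joint_efforts": joint torques, N m; "position": TCP position; "tool_rot": TCP orientation; "ft_force": force on the tool from outside, world axes, zero at the start; "wrist_torque": the same for the moment, N m; "grip_width": finger opening in m; "gripper_force": force on a finger pad.
Only numpy, scipy, OpenCV 4.12 (cv2) and the standard library are available. Lean on these libraries where they do the work, as an engineer would, in place of code of your own. Each camera call takes 0.05 s, during which the arm holds its last target. There are 200 camera calls.

## Task

Use the shoe brush to sweep all four plugs of dried mud off the cleaning board into the dustpan at its far edge; do not touch the mud with the robot. Then put the brush away in its empty long compartment of the shoe-care tray, lying flat on its wooden back with the bristles up, so that they keep their shape. Turn it over with care, setting it down each time rather than dropping it or letting it topple, and leave everything else where it is.

Things in the scene. Friction and masses are not known exactly. Their poses are not given: they have to be found in the camera images.
- brush: Shoe brush, rigid block 170 x 50 x 48 mm (its x, y, z), 0.2 kg: light wooden back 20 mm thick on +z, stiff dark bristles 28 mm deep on -z, trimmed level with the wood: all four sides are flat from back to bristle tips, can be gripped anywhere, and it stands steadily on either 50 x 48 mm end. Both ends alike. Origin: middle of the block. Starts bristles down on bare table.
- board: Shoe-cleaning board, fixed, 200 x 240 x 18 mm (x, y, z), wood with a dark grey mat on top. Origin: centre of its underside, on the table; the mat's surface is 18 mm above it. Its +x edge, 100 mm from the origin, is the far edge, with the dustpan against it. The mud lies in the middle, within x -20 to +60 mm and y -65 to +75 mm of the origin.
- dustpan: Blue dustpan, fixed, its open mouth (-x side) against the board's far edge: 120 x 230 mm (x, y), floor 3 mm thick, so 15 mm below the mat; side walls 15 mm high in the half near the mouth, 34 mm beyond, back wall 36 mm, handle beyond it. Origin: centre of its underside, on the table; axes parallel to the board's.
- mud1: Plug of dried mud from a boot tread, rigid, about 26 x 20 x 11 mm, about 11 g, brown. Origin: centre of its underside; it starts loose on the mat of the board.
- mud2: Plug of dried mud from a boot tread, rigid, about 22 x 18 x 12 mm, about 11 g, brown. Origin: centre of its underside; it starts loose on the mat of the board.
- mud3: Plug of dried mud from a boot tread, rigid, about 28 x 17 x 10 mm, about 11 g, brown. Origin: centre of its underside; it starts loose on the mat of the board.
- mud4: Plug of dried mud from a boot tread, rigid, about 21 x 21 x 12 mm, about 11 g, brown. Origin: centre of its underside; it starts loose on the mat of the board.
- tray: Shoe-care tray, fixed, dark wood, grey felt floor: 279 x 131 mm (x, y), 18 mm high, floor 6 mm thick, walls 5 mm thick, 12 mm high above the floor. Origin: centre of its underside, on the table. Compartments: a long empty one for the brush; beside it (-y) a long one with the shoehorn; at the -x end a square one with a polish tin and a small empty one.
- slot (a point): Centre of the felt floor of the brush's compartment, 6 mm above the table. The compartment is 186 mm along the tray's x and 60 mm along its y, walls 12 mm high, so the brush lying in it rises 36 mm above the walls and can be gripped there. Axes: the tray's.
- tin_tray: Black polish tin, 71 mm across, 24 mm high, in the tray's square compartment. Origin: centre of its underside. Leave it.
- shoehorn: Steel shoehorn, 170 x 36 x 8 mm, lying in the tray's second long compartment. Origin: centre of its underside. Leave it.
- tin_table: Dark red polish tin, 71 mm across, 24 mm high, on the table. Origin: centre of its underside. Leave it.
- spray: Aluminium spray can with a black cap, 48 mm across, 150 mm high. Origin: centre of its underside. Leave it.
- shoe_left: Brown shoe with light sole, 290 x 88 x 108 mm. Origin: on its underside, near the middle; toe towards its +x. Leave it.
- shoe_tree: Wooden shoe tree, 225 x 62 x 62 mm. Origin: on its underside, near the middle. Leave it.

How it is judged (in metres and radians):
On the way:
1. all four mud plugs lie in the dustpan (x of mud1 in the frame of dustpan between -0.06 and 0.058 m and y of mud1 in the frame of dustpan between -0.113 and 0.113 m and z of each of mud1, mud2, mud3, mud4 in the frame of dustpan below 0.03 m and x of mud2 in the frame of dustpan between -0.06 and 0.058 m and y of mud2 in the frame of dustpan between -0.113 and 0.113 m and x of mud3 in the frame of dustpan between -0.06 and 0.058 m and y of mud3 in the frame of dustpan between -0.113 and 0.113 m and x of mud4 in the frame of dustpan between -0.06 and 0.058 m and y of mud4 in the frame of dustpan between -0.113 and 0.113 m), for 0.2 s.
At the end, for the whole second after the job is handed in: All mud plugs lie in the dustpan (under 30 mm above its underside). The brush lies released, at rest, on its back in its compartment: flat within 0.08 rad, in line with the tray within 0.12 rad (either end first), its middle within 12 mm along, 9 mm across of the centre, 18 to 29 mm above the floor (all of step 1 and x of brush in the frame of slot between -0.012 and 0.012 m and y of brush in the frame of slot between -0.009 and 0.009 m and z of brush in the frame of slot between 0.018 and 0.029 m and angle between brush's own z axis and vertical above 3.06 rad and angle between the x axis of brush and the x axis of tray, either way round below 0.12 rad and linear speed of brush below 0.02 m/s and angular speed of brush below 0.1 rad/s); the robot touches nothing.
It fails at once if the robot touches the mud (more than 0.5 N) (contact force between any of the fingers, the arm and mud1 above 0.5 N or contact force between any of the fingers, the arm and mud2 above 0.5 N or contact force between any of the fingers, the arm and mud3 above 0.5 N or contact force between any of the fingers, the arm and mud4 above 0.5 N).
It fails at once if the brush is dropped or topples (moves faster than 0.5 m/s with no finger touching it) (contact force between the fingers and brush below 0.05 N and linear speed of brush above 0.5 m/s).
It fails at once if another thing is moved by more than 20 mm (distance of any of tin_tray, shoehorn, tin_table, spray, shoe_left, shoe_tree from where it was at the start of the episode above 0.02 m).
It also fails if it takes over 58 s, if anything falls off the work surface, if the arm or the gripper's body presses on something with over 40 N, if the wrist force passes 120 N, or if a joint passes its speed limit or range.

## Working session

There is one attempt and no reset: what is moved stays moved. The work goes in short steps, Python scripts to look and compute and a tool call to move; the robot and the scene stay as the last step left them, time stands still between calls to the robot, and variables do not carry over. Pictures are saved under pics/ and viewed, at most 10 in all, crops included, and the job is handed in when it is done.

Besides the shell and the picture viewer there is one more tool, called after "Request:" by a JSON object that holds its "method" and its "body". jog_arm: Moves the arm, as the interface text tells. Its arguments: {"type":"object","properties":{"targets":{"type":"array","items":{"type":"array","items":{"type":"number"}}},"hand":{"type":"number"},"newtons":{"type":"number"}},"required":["targets"]}

```bash
mkdir -p pics; cat > h.py <<'E'
import numpy as np, cv2
from rig import env
def cloud(im):
    h,w=im["depth"].shape; f=h/2/np.tan(np.radians(im["fovy"])/2)
    v,u=np.mgrid[:h,:w]; d=im["depth"].astype(float)
    p=np.stack([(u-im["cx"])/f*d,(v-im["cy"])/f*d,d,np.ones_like(d)],-1)
    P=(p@np.array(im["cam_to_world"]).T)[...,:3]; P[d==0]=np.nan
    return P
def save(im,n): cv2.imwrite("pics/"+n+".png",im["frame"][...,::-1])
def rect(P):
    P=P[np.isfinite(P).all(1)]
    r=cv2.minAreaRect((P[:,:2]*1000).astype(np.float32))
    return np.round(r[0],1),np.round(r[1],1),round(r[2],1),np.round(np.percentile(P[:,2],[5,50,95])*1000,1)
E
python3 - <<'E'
from h import *
im={c:env.get_image(c) for c in("top","scene")}
for c in im: save(im[c],c+"0")
cv2.imwrite("pics/both.png",cv2.resize(np.vstack([im["top"]["frame"],im["scene"]["frame"]])[...,::-1],None,fx=.78,fy=.78))
P=cloud(im["top"])
for n in["brush","board","dustpan","mud1","tray","tin_tray","shoehorn","tin_table","spray","shoe_left","shoe_tree"]:
    for r in env.regions_of("top",n)[:5]:
        if r["score"]>.3: print(n,round(r["score"],2),np.round(r["point"]),r["pixels"].sum(),*rect(P[r["pixels"]]))
s=env.observe();print(s["time_s"],s["position"],s["tool_rot"],s["grip_width"])
E
```

```text
brush 0.91 [239. 279.] 910 [475.9 -61.7] [ 49.8 166.7] 9.4 [40.8 46.1 50.4]
board 0.82 [229. 176.] 4989 [510.6 272.6] [207.  252.5] 25.0 [11.5 16.4 20.8]
dustpan 0.97 [181. 153.] 3243 [695.  360.8] [215.  240.5] 26.2 [-2.7  2.2 33.8]
dustpan 0.58 [219. 379.] 2891 [ 532.2 -375.3] [280.1 135. ] 58.0 [ 0.3  5.3 18.2]
mud1 0.61 [221. 187.] 40 [532.  230.2] [19.2 19.7] 43.3 [25.3 28.  32.3]
mud1 0.58 [223. 164.] 31 [524.3 297.2] [12.5 19.6] 0.0 [23.8 28.  30.9]
mud1 0.56 [230. 154.] 41 [513.5 331.5] [20.6 19.1] 47.7 [24.5 28.9 32.6]
mud1 0.41 [213. 168.] 33 [547.3 279.4] [18.7 15.4] 89.9 [23.8 29.  32.7]
tray 0.74 [219. 379.] 2991 [ 532.3 -375.4] [282.8 136.3] 57.8 [ 0.   5.4 18.4]
tray 0.59 [224. 166.] 49 [524.2 297.9] [18.5 25.6] 0.7 [20.9 27.1 31.4]
tin_tray 0.56 [246. 404.] 453 [ 462.3 -442.6] [66.9 68.4] 53.5 [14.8 27.8 32.1]
shoehorn 0.66 [206. 369.] 475 [ 581.6 -355.3] [168.8  36. ] 57.7 [ 4.5 10.2 15.8]
tin_table 0.73 [166. 270.] 388 [697.7 -32.2] [63.3 69.7] 0.0 [18.3 22.4 26.4]
tin_table 0.38 [228. 153.] 37 [513.2 330.4] [18.3 16.6] 29.6 [24.3 29.  32.9]
spray 0.89 [139. 244.] 332 [778.   52.9] [64.1 54.1] 5.4 [ 20.6 146.  150.6]
shoe_left 0.56 [216.  86.] 3090 [552.7 555.7] [132.9 291.7] 87.4 [  7.1  71.8 106.2]
shoe_tree 0.81 [147. 330.] 892 [ 761.3 -228.1] [220.3  58.9] 67.9 [26.4 50.4 59.4]
0.65 [0.15558459 0.52751181 0.23131486] [[-9.59148862e-01  2.82901856e-01  3.82277987e-05]
 [ 2.82901855e-01  9.59148862e-01 -1.77415018e-05]
 [-4.16852534e-05 -6.20202612e-06 -9.99999999e-01]] 0.08540983919774729
```

View pics/both.png

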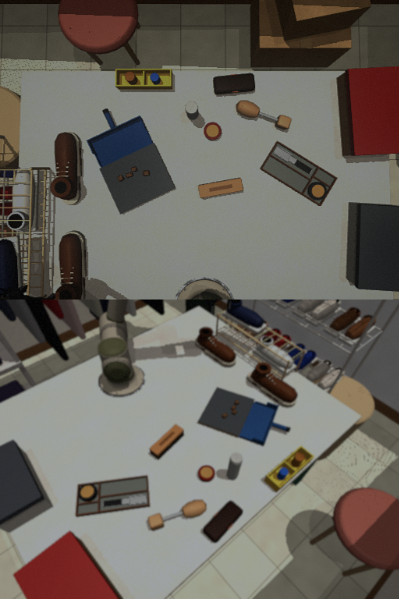

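The picture shows (top view, upper half) the brush at about (220,187), the board with mud at (137,172), the dustpan beyond it, and the tray at (298,172) with its tin at the lower end. These match the network results. I derive a board yaw of about 25.5° and a tray yaw of about 58°. I'm moving over the brush now.

Request:
{"method": "jog_arm", "body": {"targets": [[-22.5,-22.5,0,0,0,0],[-22.5,-22.5,0,0,0,0],[-22.5,-22.5,0,0,0,0],[-22.5,-22.5,0,0,0,0],[-22.5,-22.5,0,0,0,0],[-22.5,-22.5,0,0,0,0],[-22.5,-22.5,0,0,0,0],[-22.5,-22.5,0,0,0,0]], "hand": 1}}

```text
time_s: 1.32
position: [0.3087, 0.2454, 0.2316]
tool_rot: [[-0.959, 0.284, 0.001], [0.284, 0.959, -0.0], [-0.001, -0.0, -1.0]]
ft_force: [0.4, 0.4, -0.2]
grip_width: 0.0851
gripper_force: 0.0
```

Request:
{"method": "jog_arm", "body": {"targets": [[-22.5,-22.5,0,0,0,50],[-22.5,-22.5,0,0,0,50],[-22.5,-22.5,0,0,0,50],[-22.5,-22.5,0,0,0,50],[-22.5,-22.5,0,0,0,50],[-22.5,-22.5,0,0,0,50],[-22.5,-22.5,0,0,0,50],[-22.5,-22.5,0,0,0,50]]}}

```text
time_s: 1.98
position: [0.4612, -0.0348, 0.2313]
tool_rot: [[-0.392, 0.92, 0.001], [0.92, 0.392, -0.001], [-0.001, 0.0, -1.0]]
ft_force: [-0.3, -0.2, -0.5]
grip_width: 0.0854
gripper_force: 0.0
```

```bash
cat >> h.py <<'E'
import json
def st(log=True):
    s=env.observe()
    if log: open("log.jsonl","a").write(json.dumps([list(map(float,s["q"])),np.array(s["position"]).tolist(),np.array(s["tool_rot"]).tolist()])+"\n")
    R=np.array(s["tool_rot"]);print("t",round(s["time_s"],2),"q",np.round(s["q"],1),"p",np.round(np.array(s["position"])*1000,1),"x",np.round(R[:,0],3),"y",np.round(R[:,1],3),"w",round(s["grip_width"],4),"f",np.round(s["ft_force"],1))
    return np.array(s["position"]),R
E
python3 - <<'E'
from h import *
st()
im=env.get_image("wrist"); save(im,"w1"); P=cloud(im)
print(np.round(im["cam_to_world"],3))
for r in env.regions_of("wrist","brush")[:2]:
    Q=P[r["pixels"]]; print(r["score"],rect(Q)); Q=Q[Q[:,2]>.038]; print(rect(Q))
E
```

```text
t 1.98 q [-19.   13.   87.4  -0.   79.5 -42.1] p [461.2 -34.8 231.3] x [-0.392  0.92  -0.001] y [0.92  0.392 0.   ] w 0.0854 f [-0.3 -0.2 -0.5]
[[ 0.92   0.373  0.12   0.429]
 [ 0.392 -0.875 -0.283  0.037]
 [ 0.     0.307 -0.952  0.374]
 [ 0.     0.     0.     1.   ]]
0.74 (array([477.6, -68.1]), array([ 58.3, 178.2]), 10.0, array([46.8, 48.5, 49.7]))
(array([473.4, -64.7]), array([ 50.5, 170.1]), 10.2, array([47. , 48.5, 49.7]))
```

Request:
{"method": "jog_arm", "body": {"targets": [[-3.2,0,1,0,0,6.5],[-3.2,0,4.5,0,0,12.9],[-3.2,0,8.5,0,0,12.9],[-3.2,0,12.5,0,0,12.9],[-3.2,0,16.5,0,0,12.9],[-3.2,0,19.5,0,0,12.9],[-3.2,0,21.3,0,0,12.9],[-3.2,0,21.3,0,0,12.9]], "hand": 1}}

```text
time_s: 2.75
position: [0.4708, -0.0595, 0.0155]
tool_rot: [[-0.186, 0.983, -0.006], [0.983, 0.186, 0.002], [0.004, -0.006, -1.0]]
ft_force: [-0.5, -0.1, -0.2]
grip_width: 0.0857
gripper_force: 0.0
```

Request:
{"method": "jog_arm", "body": {"targets": [[0,0,0,0,0,0],[0,0,0,0,0,0],[0,0,0,0,0,0],[0,0,0,0,0,0],[0,0,0,0,0,0],[0,0,0,0,0,0]], "hand": 0, "newtons": 60}}

```text
time_s: 3.25
position: [0.4736, -0.0608, 0.0202]
tool_rot: [[-0.185, 0.983, 0.003], [0.983, 0.185, -0.001], [-0.002, 0.003, -1.0]]
ft_force: [-0.3, 0.9, 7.3]
grip_width: 0.0491
gripper_force: 62.7
```

```bash
python3 - <<'E'
from h import *
st()
im=env.get_image("top"); P=cloud(im)
for r in env.regions_of("top","board")[:1]:
    Q=P[r["pixels"]]; Q=Q[(Q[:,2]>.008)&(Q[:,2]<.028)]; print(rect(Q)); lo=np.nanmedian(Q,0); print(lo)
    m=r["pixels"].astype(np.uint8); c=max(cv2.findContours(m,0,1)[0],key=cv2.contourArea)
    b=cv2.boxPoints(cv2.minAreaRect(c))
    # ray-plane z=18mm for pixel corners
    T=np.array(im["cam_to_world"]); f=192/np.tan(np.radians(im["fovy"])/2)
    for u,v in b:
        d=T[:3,:3]@np.array([(u-im["cx"])/f,(v-im["cy"])/f,1]); t=(.018-T[2,3])/d[2]; print(np.round((T[:3,3]+t*d)*1000,1))
for r in env.regions_of("top","mud1")[:5]: print(r["score"],rect(P[r["pixels"]]))
E
```

```text
t 3.25 q [-21.6  30.7 102.1   0.   47.  -32.3] p [473.6 -60.8  20.2] x [-0.185  0.983 -0.002] y [0.983 0.185 0.003] w 0.0491 f [-0.3  0.9  7.3]
(array([511.8, 268.6]), array([200.2, 241.2]), 25.5, array([12.2, 16.5, 20.6]))
[0.50853273 0.26559747 0.01645157]
[551.1 423.7  18. ]
[655.7 202.   18. ]
[471.3 114.3  18. ]
[368.3 334.7  18. ]
0.62 (array([548.8, 278.7]), array([20. , 18.6]), 89.4, array([19.4, 28.5, 32.5]))
0.52 (array([525.9, 298. ]), array([15.3, 24.9]), 0.8, array([23.3, 27.2, 30.4]))
0.44 (array([513., 333.]), array([23.6, 24.1]), 31.3, array([15.4, 27.3, 32.3]))
```

Request:
{"method": "jog_arm", "body": {"targets": [[0,0,-4,0,0,0],[1,0,-8,0,0,0],[5,0.5,-8,0,0,-3],[9,0.9,-8,0,0,-6],[13,1.4,-8,0,0,-9],[17,1.8,-8,0,0,-12],[21,2.2,-8,0,0,-14.8],[25,2.6,-8,0,0,-14.8]]}}

```text
time_s: 4.07
position: [0.4514, 0.1918, 0.0995]
tool_rot: [[-0.432, 0.902, 0.002], [0.902, 0.432, 0.0], [-0.001, 0.002, -1.0]]
ft_force: [1.1, -0.8, -3.7]
grip_width: 0.0489
gripper_force: 64.8
```

Request:
{"method": "jog_arm", "body": {"targets": [[3,1.1,0,0,0,0],[5.7,2.1,0,0,0,0],[5.7,2.1,0,0,0,0],[5.7,2.1,0,0,0,0]]}}

```text
time_s: 4.4
position: [0.446, 0.2514, 0.0991]
tool_rot: [[-0.433, 0.902, 0.001], [0.902, 0.433, 0.0], [-0.0, 0.001, -1.0]]
ft_force: [0.1, -0.8, -1.8]
grip_width: 0.0487
gripper_force: 64.7
```

```bash
python3 - <<'E'
from h import *
st()
im=env.get_image("wrist"); save(im,"w2"); P=cloud(im)
r=env.regions_of("wrist","brush")[:1]
for n,k in(("mud1",5),("board",1)):
  for r in env.regions_of("wrist",n)[:k]:
    Q=P[r["pixels"]];print(n,r["score"],r["point"],rect(Q))
    d=Q[:,:2]-[.511,.2686]; c,s=np.cos(np.radians(25.5)),np.sin(np.radians(25.5)); d=d@np.array([[c,-s],[s,c]]); print(np.round(np.nanpercentile(d,[1,50,99],axis=0)*1000,0).tolist())
E
```

```text
t 4.4 q [16.1 26.1 91.9 -0.  61.9 -9.5] p [446.  251.4  99.1] x [-0.433  0.902 -0.   ] y [0.902 0.433 0.001] w 0.0487 f [ 0.1 -0.8 -1.8]
mud1 0.92 [149.5, 393.7] (array([511., 328.]), array([20.8, 23.5]), 30.0, array([23.5, 30.5, 32.7]))
[[15.0, 44.0], [23.0, 56.0], [35.0, 65.0]]
mud1 0.8 [194.0, 382.2] (array([525.2, 296.4]), array([22.1, 26.9]), 15.4, array([23.8, 28.6, 30.6]))
[[13.0, 7.0], [21.0, 21.0], [31.0, 33.0]]
mud1 0.75 [232.9, 394.4] (array([549.5, 276.1]), array([25.8, 26.5]), 14.7, array([22.1, 30.1, 32.6]))
[[25.0, -19.0], [33.0, -5.0], [46.0, 4.0]]
mud1 0.58 [269.3, 352.1] (array([533.1, 238.8]), array([11.3, 21.3]), 55.3, array([23.4, 29.2, 31.5]))
[[-3.0, -47.0], [6.0, -36.0], [13.0, -30.0]]
board 0.56 [140.7, 413.1] (array([514. , 267.2]), array([214. , 240.1]), 25.5, array([17.4, 18.5, 19.6]))
[[-94.0, -79.0], [39.0, 57.0], [96.0, 117.0]]
```

View pics/w2.png

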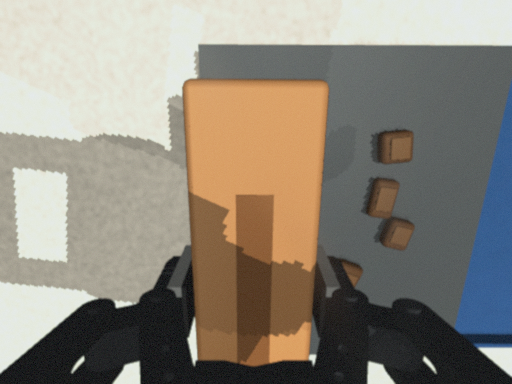

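The picture shows the brush held squarely over the near part of the board. The four plugs are at (398,147), (383,198), (398,233) and (350,270), all ahead of the brush and within its length. I'm lowering and sweeping.

Request:
{"method": "jog_arm", "body": {"targets": [[0,0,3,0,0,0],[0,0,5,0,0,0],[0,0,5.9,0,0,0],[0,0,5.9,0,0,0],[0,0,5.9,0,0,0]]}}

```text
time_s: 5.02
position: [0.4468, 0.2496, 0.0396]
tool_rot: [[-0.429, 0.903, 0.0], [0.903, 0.429, -0.0], [-0.0, 0.0, -1.0]]
ft_force: [-0.1, 0.9, -2.8]
grip_width: 0.049
gripper_force: 66.1
```

Request:
{"method": "jog_arm", "body": {"targets": [[0,0.6,0,0,0,0],[0,1.8,0,0,0,0],[0,3,0,0,0,0],[0,4.2,0,0,0,0],[0,5.4,0,0,0,0],[0,6.6,0,0,0,0],[0,7.8,0,0,0,0],[0,9,0,0,0,0]]}}

```text
time_s: 5.68
position: [0.5288, 0.2892, 0.0398]
tool_rot: [[-0.43, 0.903, 0.001], [0.903, 0.43, 0.0], [-0.0, 0.001, -1.0]]
ft_force: [-0.3, 0.1, -1.7]
grip_width: 0.0487
gripper_force: 66.1
```

Request:
{"method": "jog_arm", "body": {"targets": [[0,1.2,0,0,0,0],[0,2.4,0,0,0,0],[0,3.6,0,0,0,0],[0,4.8,0,0,0,0],[0,6,0,0,0,0],[0,7.2,0,0,0,0],[0,8.4,0,0,0,0],[0,8.4,0,0,0,0]]}}

```text
time_s: 6.35
position: [0.6089, 0.327, 0.0451]
tool_rot: [[-0.43, 0.903, 0.014], [0.903, 0.43, 0.005], [-0.001, 0.015, -1.0]]
ft_force: [0.0, 2.5, 21.2]
grip_width: 0.049
gripper_force: 68.9
```

```bash
python3 - <<'E'
from h import *
p,R=st()
im=env.get_image("wrist"); save(im,"w3"); P=cloud(im)
c,s=np.cos(np.radians(25.5)),np.sin(np.radians(25.5))
for r in env.regions_of("wrist","mud1")[:6]:
    Q=P[r["pixels"]]; d=(Q[:,:2]-[.511,.2686])@np.array([[c,-s],[s,c]]); print(round(r["score"],2),np.round(r["point"]),np.round(np.nanmedian(d,0)*1000),np.round(np.nanmedian(Q[:,2])*1000,1))
E
```

```text
t 6.35 q [18.4 44.7 63.9  0.  70.6 -7. ] p [608.9 327.   45.1] x [-0.43   0.903 -0.001] y [0.903 0.43  0.015] w 0.049 f [ 0.   2.5 21.2]
```

View pics/w3.png

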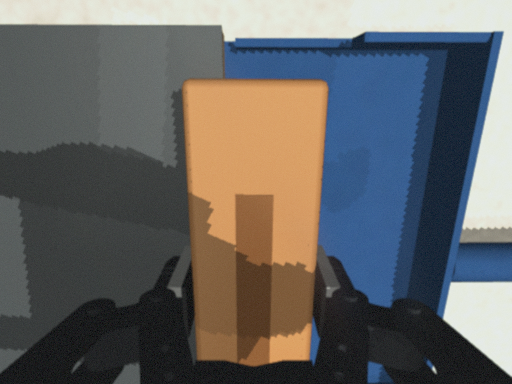

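The picture shows the brush over the pan mouth with no mud visible, and the brush has been pushed up about 5 mm, so plugs are probably under it. I'm lifting to look.

Request:
{"method": "jog_arm", "body": {"targets": [[0,0,-3,0,0,0],[0,-2,-6,0,0,0],[0,-6,-8,0,0,0],[0,-10,-10,0,0,0],[0,-13,-10,0,0,0],[0,-13,-10,0,0,0]]}}

```text
time_s: 6.95
position: [0.4805, 0.2672, 0.1405]
tool_rot: [[-0.43, 0.903, -0.004], [0.903, 0.43, -0.001], [0.0, -0.004, -1.0]]
ft_force: [1.0, 0.7, -3.3]
grip_width: 0.0491
gripper_force: 66.1
```

```bash
python3 - <<'E'
from h import *
p,R=st()
im=env.get_image("wrist"); save(im,"w4"); P=cloud(im)
c,s=np.cos(np.radians(25.5)),np.sin(np.radians(25.5))
for r in env.regions_of("wrist","mud1")[:6]:
    Q=P[r["pixels"]]; d=(Q[:,:2]-[.511,.2686])@np.array([[c,-s],[s,c]]); print(round(r["score"],2),np.round(r["point"]),np.round(np.nanpercentile(d,[2,50,98],axis=0)*1000).tolist(),np.round(np.nanpercentile(Q[:,2],[5,50,95])*1000,1))
E
```

```text
t 6.95 q [16.7 26.6 82.5 -0.  71.1 -8.7] p [480.5 267.2 140.5] x [-0.43   0.903  0.   ] y [ 0.903  0.43  -0.004] w 0.0491 f [ 1.   0.7 -3.3]
0.95 [136. 458.] [[127.0, 44.0], [135.0, 54.0], [148.0, 64.0]] [ 6.2 14.8 16.3]
0.82 [240. 435.] [[126.0, -51.0], [134.0, -40.0], [148.0, -28.0]] [ 7.5 14.  15.6]
0.68 [216. 431.] [[120.0, -24.0], [122.0, -15.0], [131.0, -8.0]] [ 6.6 22.1 26. ]
0.6 [177. 425.] [[112.0, 6.0], [114.0, 20.0], [124.0, 33.0]] [ 4.2 18.7 21. ]
```

View pics/w4.png

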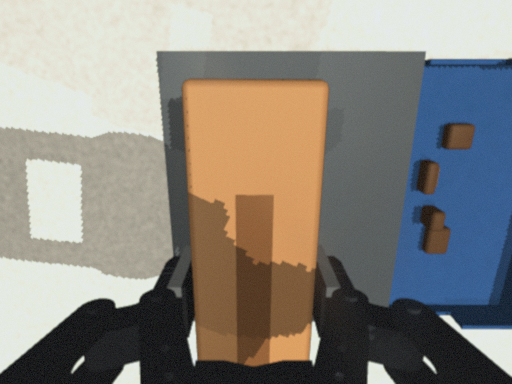

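The picture shows all four plugs on the blue pan floor at (458,136), (428,176), (433,215) and (436,240), with the mat clear. Next is the turn-over over the clear table.

Request:
{"method": "jog_arm", "body": {"targets": [[-3.6,-1.9,-2,0,0,5],[-7.2,-3.8,-4,0,0,10],[-10.8,-5.6,-6,0,0,15],[-14.4,-7.5,-8,0,0,20],[-18,-9.4,-8,0,0,25.5],[-21.6,-11.3,-8,0,0,25.5],[-25.5,-13.3,-8,0,0,25.5],[-25.5,-13.3,-8,0,0,25.5]]}}

```text
time_s: 7.72
position: [0.4771, -0.0232, 0.2199]
tool_rot: [[0.005, 1.0, 0.002], [1.0, -0.005, -0.002], [-0.002, 0.002, -1.0]]
ft_force: [0.5, 0.1, -2.2]
grip_width: 0.0491
gripper_force: 66.1
```

Request:
{"method": "jog_arm", "body": {"targets": [[0,0,0,0,7,0],[0,0,0,0,14,0],[0,0,0,0,21,0],[0,0,0,0,28,0],[0,0,0,0,28,0]]}}

```text
time_s: 8.13
position: [0.4771, -0.0214, 0.2182]
tool_rot: [[0.005, 1.0, 0.001], [0.881, -0.005, 0.474], [0.474, -0.001, -0.881]]
ft_force: [0.4, -1.5, -4.2]
grip_width: 0.0489
gripper_force: 66.2
```

```bash
python3 - <<'E'
from h import *
p,R=st();print(R)
E
```

```text
t 8.13 q [-30.4  18.9  86.7  24.2  89.6 -33.5] p [477.1 -21.4 218.2] x [0.005 0.881 0.474] y [ 1.    -0.005 -0.001] w 0.0489 f [ 0.4 -1.5 -4.2]
[[ 0.0047579   0.9999878   0.00132578]
 [ 0.88069276 -0.00481828  0.47366344]
 [ 0.47366405 -0.00108604 -0.88070494]]
```

```bash
cat > k.py <<'E'
from h import *
from scipy.spatial.transform import Rotation as Ro
from scipy.optimize import least_squares
rz=lambda a:Ro.from_euler("z",a,degrees=True).as_matrix(); ry=lambda a:Ro.from_euler("y",a,degrees=True).as_matrix()
def parts(q):
    A=rz(q[0]);B=A@ry(q[1]);C=B@ry(q[2]);D=C@rz(q[3]);E=D@ry(q[4]);return A,B,C,D,E,E@rz(q[5])
def fk(q,v,K):
    A,B,C,D,E,F=parts(q); return A@[v[0],v[1],v[2]]+B@[v[3],0,v[4]]+C@[v[5],0,v[6]]+D@[0,v[7],0]+E@[v[9],0,v[8]],F@K
L=[json.loads(l) for l in open("log.jsonl")]
L.append([[61.232,21.807,74.336,0,83.858,-12.336],[.15558,.52751,.23131],[[-.95915,.2829,0],[.2829,.95915,0],[0,0,-1]]])
K=Ro.from_matrix([parts(q)[5].T@np.array(R) for q,_,R in L]).mean().as_matrix()
x0=[0,.1,.2,0,.4,0,.4,0,.25,0]
s=least_squares(lambda v:np.r_[np.concatenate([fk(q,v,K)[0]-p for q,p,_ in L])*1000,(v-x0)*.1],x0);V=s.x
LO=np.array([-178,-50.7,12.7,-81.4,10,-165]);HI=np.array([178,133,142,261,163,165])
def ik(p,R,q0):
    def e(q):
        P,Q=fk(q,V,K); return np.r_[(P-p)*10,Ro.from_matrix(Q.T@R).as_rotvec()*2]
    r=least_squares(e,np.clip(q0,LO+.1,HI-.1),bounds=(LO,HI)); return r.x,np.abs(r.fun).max()
E
python3 - <<'E'
from k import *
print(np.round(K,2),np.round(V*1000))
for q,p,R in L: P,Q=fk(q,V,K);print(np.round((P-p)*1000,1),np.round(Ro.from_matrix(Q.T@np.array(R)).magnitude()*57,2))
def tool(azy,t): # tool y azimuth, tilt about tool y
    a=np.radians(azy);y=np.array([np.cos(a),np.sin(a),0]);x=np.array([-y[1],y[0],0]);return np.c_[x,y,[0,0,-1]]@ry(t)
q0=L[-2][0]
for az in(0,-20,-40,20):
  for t in(60,90,-60,-90):
    for p in((.477,-.02,.09),(.40,-.1,.09),(.5,.05,.09)):
      q,r=ik(np.array(p),tool(az,t),[-10,40,90,t,70,0]);print(az,t,p,np.round(q),round(r,3))
E
```

```text
[[-0. -1. -0.]
 [ 1. -0. -0.]
 [ 0. -0.  1.]] [ -0. 117. 130.   0. 537. 103. 351.   0. 258.  -0.]
[-0. -0. -0.] 0.0
[ 0. -0.  0.] 0.0
[ 0. -0. -0.] 0.0
[-0. -0. -0.] 0.0
[-0. -0. -0.] 0.0
[-0. -0.  0.] 0.0
[-0.  0.  0.] 0.0
0 60 (0.477, -0.02, 0.09) [-40.  40.  95.  42.  92. -57.] 0.0
0 60 (0.4, -0.1, 0.09) [-52.  39.  98.  32.  95. -65.] 0.0
0 60 (0.5, 0.05, 0.09) [-32.  40.  96.  47.  88. -54.] 0.0
0 90 (0.477, -0.02, 0.09) [-42.  55.  93.  52. 111. -65.] 0.0
0 90 (0.4, -0.1, 0.09) [-54.  54.  96.  40. 114. -71.] 0.0
0 90 (0.5, 0.05, 0.09) [-35.  54.  95.  59. 107. -64.] 0.0
0 -60 (0.477, -0.02, 0.09) [ 10.  39.  98. -62.  75.  46.] 0.0
0 -60 (0.4, -0.1, 0.09) [  1.  35. 114. -73.  65.  55.] 0.0
0 -60 (0.5, 0.05, 0.09) [ 17.  42.  89. -57.  82.  43.] 0.0
0 -90 (0.477, -0.02, 0.09) [ 14.  54.  96. -78.  97.  61.] 0.0
0 -90 (0.4, -0.1, 0.09) [  6.  52. 111. -81.  92.  74.] 0.092
0 -90 (0.5, 0.05, 0.09) [ 20.  56.  87. -74. 102.  54.] 0.0
-20 60 (0.477, -0.02, 0.09) [-45.  37. 107.  53.  79. -56.] 0.0
-20 60 (0.4, -0.1, 0.09) [-59.  36. 109.  43.  84. -63.] 0.0
-20 60 (0.5, 0.05, 0.09
[... 1397 characters left out ...]
2. 104. -61.] 0.0
20 60 (0.4, -0.1, 0.09) [-45.  42.  89.  22. 105. -71.] 0.0
20 60 (0.5, 0.05, 0.09) [-27.  44.  84.  37. 101. -57.] 0.0
20 90 (0.477, -0.02, 0.09) [-36.  57.  80.  43. 124. -63.] 0.0
20 90 (0.4, -0.1, 0.09) [-46.  56.  85.  29. 125. -72.] 0.0
20 90 (0.5, 0.05, 0.09) [-29.  57.  81.  49. 120. -60.] 0.0
20 -60 (0.477, -0.02, 0.09) [ 10.  36. 110. -79.  60.  50.] 0.0
20 -60 (0.4, -0.1, 0.09) [ -0.  30. 120. -81.  55.  49.] 0.207
20 -60 (0.5, 0.05, 0.09) [ 18.  38. 101. -71.  66.  45.] 0.0
20 -90 (0.477, -0.02, 0.09) [ 16.  50. 102. -81.  88.  62.] 0.368
20 -90 (0.4, -0.1, 0.09) [ 10.  49. 114. -81.  87.  72.] 0.605
20 -90 (0.5, 0.05, 0.09) [ 23.  52.  97. -81.  91.  59.] 0.193
```

```bash
cat >> k.py <<'E'
def tool(azy,t):
    a=np.radians(azy);y=np.array([np.cos(a),np.sin(a),0]);x=np.array([-y[1],y[0],0]);return np.c_[x,y,[0,0,-1]]@ry(t)
def rel(p,R,p0,R0):
    d=R0.T@(np.array(p)-p0)*100;w=np.degrees(Ro.from_matrix(R0.T@R).as_rotvec())
    print("JOG",np.round(d,2),np.round(w,2),"rows",round(max(np.linalg.norm(d)/4.17,np.linalg.norm(w)/7.16),1))
E
python3 - <<'E'
from k import *
p,R=st(False); rel([.48,-.05,.18],tool(-15,90),p,R)
for t in(90,-90):
  for z in(.09,.12): print(t,z,[np.round(a,2) for a in ik(np.array([.48,-.05,z]),tool(-15,t),[-10,40,90,t,70,0])])
E
```

```text
t 8.13 q [-30.4  18.9  86.7  24.2  89.6 -33.5] p [477.1 -21.4 218.2] x [0.005 0.881 0.474] y [ 1.    -0.005 -0.001] w 0.0489 f [ 0.4 -1.5 -4.2]
JOG [-4.32  0.31  2.01] [-13.3   61.38   7.87] rows 8.8
90 0.09 [array([-49.18,  53.46,  99.97,  58.73, 104.55, -67.53]), np.float64(0.0)]
90 0.12 [array([-49.18,  49.96, 100.22,  59.5 , 106.22, -64.63]), np.float64(0.0)]
-90 0.09 [array([  8.33,  55.65,  87.77, -70.9 , 103.65,  55.73]), np.float64(0.0)]
-90 0.12 [array([  8.33,  52.58,  88.  , -71.57, 104.57,  52.95]), np.float64(0.0)]
```

Request:
{"method": "jog_arm", "body": {"targets": [[-0.5,0,0.2,-1.5,7,0.9],[-1,0.1,0.4,-3,13.9,1.8],[-1.5,0.1,0.7,-4.5,20.7,2.7],[-2,0.1,0.9,-6,27.6,3.5],[-2.5,0.2,1.2,-7.5,34.5,4.4],[-3,0.2,1.4,-9,41.4,5.3],[-3.5,0.3,1.6,-10.4,48.2,6.2],[-4,0.3,1.8,-11.9,55,7]]}}

```text
time_s: 8.8
position: [0.4796, -0.0462, 0.1837]
tool_rot: [[0.011, 0.973, 0.23], [0.116, -0.23, 0.966], [0.993, 0.016, -0.115]]
ft_force: [0.2, -0.2, -2.6]
grip_width: 0.0488
gripper_force: 66.3
```

Request:
{"method": "jog_arm", "body": {"targets": [[0,0,0,0,6.6,0],[0,0,0,0,6.6,0],[0,0,0,0,6.6,0],[0,0,0,0,6.6,0]]}}

```text
time_s: 9.13
position: [0.4791, -0.0449, 0.1846]
tool_rot: [[-0.015, 0.974, 0.228], [0.01, -0.228, 0.974], [1.0, 0.017, -0.006]]
ft_force: [0.1, -0.0, -2.3]
grip_width: 0.049
gripper_force: 66.4
```

```bash
python3 - <<'E'
from k import *
p,R=st(); rel([.48,-.05,.095],tool(-15,90),p,R)
im=env.get_image("wrist"); save(im,"w5"); P=cloud(im)
for r in env.regions_of("wrist","brush")[:1]:
    Q=P[r["pixels"]];Q=Q[np.isfinite(Q).all(1)]; d=(Q-p)@R*1000; print(r["score"],np.round(np.percentile(d,[1,50,99],axis=0)),np.percentile(Q[:,2],[1,99]))
    n=np.linalg.svd(Q-Q.mean(0),full_matrices=False)[2]; print(np.round(n,3))
E
```

```text
t 9.13 q [-48.3  42.6  99.1  60.9 110.6 -58.2] p [479.1 -44.9 184.6] x [-0.015  0.01   1.   ] y [ 0.974 -0.228  0.017] w 0.049 f [ 0.1 -0.  -2.3]
JOG [-8.97  0.05 -0.42] [-1.84  0.35  0.98] rows 2.2
0.79 [[-32. -25. -31.]
 [ 36.  -1. -29.]
 [ 81.  24. -27.]] [0.15239926 0.26606396]
[[-0.302 -0.952  0.057]
 [-0.082  0.085  0.993]
 [-0.95   0.295 -0.104]]
```

Request:
{"method": "jog_arm", "body": {"targets": [[-3.5,0,-0.4,-1.8,0.4,1],[-7,0,-0.4,-1.8,0.4,1],[-8.9,0,-0.4,-1.8,0.4,1],[-8.9,0,-0.4,-1.8,0.4,1],[-8.9,0,-0.4,-1.8,0.4,1]]}}

```text
time_s: 9.65
position: [0.4794, -0.0494, 0.0963]
tool_rot: [[-0.0, 0.966, 0.259], [-0.006, -0.259, 0.966], [1.0, -0.001, 0.005]]
ft_force: [0.4, -0.6, -1.9]
grip_width: 0.049
gripper_force: 66.4
```

Request:
{"method": "jog_arm", "body": {"targets": [[-0.3,0,0,0,0,0],[-0.6,0,0,0,0,0],[-0.7,0,0,0,0,0],[-0.7,0,0,0,0,0]]}}

```text
time_s: 9.98
position: [0.4792, -0.0493, 0.0891]
tool_rot: [[-0.001, 0.966, 0.26], [-0.006, -0.26, 0.966], [1.0, -0.001, 0.006]]
ft_force: [-0.6, -0.0, -2.1]
grip_width: 0.049
gripper_force: 66.4
```

```bash
python3 - <<'E'
from k import *
p,R=st();print(R[:,0])
E
```

```text
t 9.98 q [-49.2  53.7 100.2  58.8 104.6 -67.8] p [479.2 -49.3  89.1] x [-0.001 -0.006  1.   ] y [ 0.966 -0.26  -0.001] w 0.049 f [-0.6 -0.  -2.1]
[-5.49964092e-04 -5.72465901e-03  9.99983463e-01]
```

Not yet touching; creeping down.

Request:
{"method": "jog_arm", "body": {"targets": [[-0.1,0,0,0,0,0],[-0.2,0,0,0,0,0],[-0.2,0,0,0,0,0]]}}

```text
time_s: 10.23
position: [0.479, -0.0494, 0.0884]
tool_rot: [[-0.003, 0.966, 0.26], [-0.01, -0.26, 0.966], [1.0, -0.0, 0.01]]
ft_force: [-1.3, -1.4, 10.3]
grip_width: 0.0491
gripper_force: 66.6
```

Request:
{"method": "jog_arm", "body": {"targets": [[0.1,0,0,0,0,0],[0.1,0,0,0,0,0]]}}

```text
time_s: 10.4
position: [0.4791, -0.0494, 0.0884]
tool_rot: [[-0.001, 0.966, 0.26], [-0.007, -0.26, 0.966], [1.0, -0.001, 0.007]]
ft_force: [0.7, -0.5, 4.9]
grip_width: 0.0491
gripper_force: 66.3
```

Request:
{"method": "jog_arm", "body": {"targets": [[0,0,0,0,0,0],[0,0,0,0,0,0],[0,0,0,0,0,0],[0,0,0,0,0,0],[0,0,0,0,0,0]], "hand": 1}}

```text
time_s: 10.82
position: [0.4791, -0.0493, 0.0876]
tool_rot: [[0.0, 0.966, 0.26], [-0.007, -0.26, 0.966], [1.0, -0.002, 0.007]]
ft_force: [0.1, -0.2, 0.5]
grip_width: 0.0854
gripper_force: 0.0
```

Request:
{"method": "jog_arm", "body": {"targets": [[0,0,-0.5,0,0,0],[0,0,-1.5,0,0,0],[0,0,-3,0,0,0],[0,0,-5,0,0,0],[0,0,-8,0,0,0],[2,0,-11,0,0,0],[2,0,-11,0,0,0]]}}

```text
time_s: 11.4
position: [0.4499, -0.1618, 0.1082]
tool_rot: [[-0.003, 0.964, 0.265], [-0.002, -0.265, 0.964], [1.0, 0.003, 0.002]]
ft_force: [0.0, -0.4, 0.9]
grip_width: 0.0855
gripper_force: 0.0
```

```bash
python3 - <<'E'
from k import *
p,R=st()
im=env.get_image("wrist"); save(im,"w6"); P=cloud(im)
for r in env.regions_of("wrist","brush")[:1]:
    Q=P[r["pixels"]];Q=Q[np.isfinite(Q).all(1)]; print(r["score"],r["pixels"].sum(),np.round(np.percentile(Q,[1,50,99],axis=0)*1000)); print(rect(Q)); T=Q[Q[:,2]>.165]; print(len(T),rect(T)if len(T)>9 else "")
im=env.get_image("top"); P=cloud(im)
for r in env.regions_of("top","brush")[:2]:
    Q=P[r["pixels"]]; Q=Q[Q[:,2]>.155]; print(r["score"],len(Q),rect(Q) if len(Q)>9 else "")
cv2.imwrite("pics/t6.png",np.hstack([cv2.imread("pics/w6.png"),im["frame"][100:,:,::-1][:384] if 0 else im["frame"][...,::-1]])[:, :, :].copy()); 
cv2.imwrite("pics/t6.png",cv2.resize(cv2.imread("pics/t6.png"),None,fx=.75,fy=.75))
E
```

```text
t 11.4 q [-59.2  53.   91.7  52.  113.7 -63. ] p [ 449.9 -161.8  108.2] x [-0.003 -0.002  1.   ] y [ 0.964 -0.265  0.003] w 0.0855 f [ 0.  -0.4  0.9]
0.96 13708 [[447. -83.   3.]
 [470. -77.  99.]
 [494. -45. 170.]]
(array([672.6, 864.9]), array([1926.5,  227.9]), 73.7, array([ 12.5,  99.1, 165.6]))
745 (array([476. , -55.8]), array([47. , 49.3]), 73.9, array([165.1, 168.4, 170.1]))
0.86 312 (array([478.4, -50.9]), array([47.5, 49.2]), 75.1, array([163.9, 167.4, 171. ]))
```

View pics/t6.png

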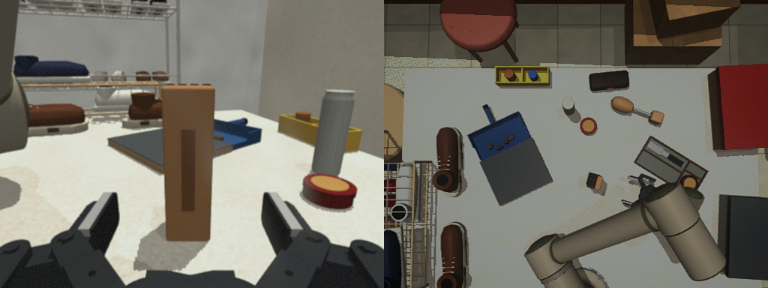

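The picture shows the brush standing upright and free, with its back towards the gripper (at (188,160) in the left view) and the mud still in the pan (right view). I'm planning the way round to the bristle side.

```bash
python3 - <<'E'
from k import *
p,R=st(False); q=np.array(env.observe()["q"])
W=[((.45,-.162,.31),90),((.46,-.11,.32),36),((.48,-.04,.32),-18),((.50,.03,.31),-72),((.511,.072,.26),-90),((.511,.072,.12),-90),((.4765,-.057,.12),-90)]
for w,t in W:
    w=np.array(w);T=tool(-15,t);rel(w,T,p,R);q1,e=ik(w,T,q);print("   q",np.round(q1),round(e,3));p,R,q=w,T,q1
E
```

```text
t 11.6 q [-58.7  53.2  92.2  52.1 113.4 -63.2] p [ 450.3 -155.7  106.8] x [ 0.001 -0.007  1.   ] y [ 0.965 -0.26  -0.003] w 0.0854 f [ 0.3  0.9 -0.5]
JOG [20.33  0.09 -0.48] [ 0.1  -0.39 -0.15] rows 4.9
   q [-59.  34.  87.  64. 127. -39.] 0.0
JOG [ 1.   -0.38  5.28] [ -0. -54.  -0.] rows 7.5
   q [-45.  14.  79.  32. 105. -27.] 0.0
JOG [5.89 0.12 4.28] [  0. -54.   0.] rows 7.5
   q [ -9.  14.  73. -18.  94.   5.] 0.0
JOG [ 7.23  0.12 -1.3 ] [  0. -54.  -0.] rows 7.5
   q [ 14.  34.  71. -63. 112.  25.] 0.0
JOG [ 6.1  -0.02 -2.58] [ -0. -18.   0.] rows 2.5
   q [ 19.  45.  71. -73. 120.  31.] 0.0
JOG [14.  0.  0.] [0. 0. 0.] rows 3.4
   q [ 19.  57.  74. -67. 115.  45.] 0.0
JOG [-0.000e+00  1.000e-02  1.335e+01] [0. 0. 0.] rows 3.2
   q [  8.  52.  89. -72. 104.  54.] 0.0
```

Request:
{"method": "jog_arm", "body": {"targets": [[4,0,-0.5,0,-0.4,0],[8,0,-0.5,0,-0.4,0],[12,0,-0.5,0,-0.4,0],[16,0,-0.5,0,-0.4,0],[20.3,0,-0.5,0,-0.4,0],[20.3,0,-0.5,0,-0.4,0]]}}

```text
time_s: 12.1
position: [0.4492, -0.1609, 0.3149]
tool_rot: [[-0.004, 0.966, 0.258], [0.007, -0.258, 0.966], [1.0, 0.006, -0.006]]
ft_force: [0.1, -0.0, -0.6]
grip_width: 0.0855
gripper_force: 0.0
```

Request:
{"method": "jog_arm", "body": {"targets": [[0.1,0,0.7,0,-6.8,0],[0.2,-0.1,1.4,0,-13.6,0],[0.4,-0.1,2,0,-20.4,0],[0.5,-0.2,2.6,0,-27.2,0],[0.6,-0.2,3.3,0,-34,0],[0.8,-0.3,4,0,-40.8,0],[0.9,-0.4,4.6,0,-47.6,0],[1,-0.4,5.3,0,-54,0]]}}

```text
time_s: 12.77
position: [0.459, -0.1091, 0.3199]
tool_rot: [[0.212, 0.966, 0.15], [0.785, -0.26, 0.563], [0.583, -0.002, -0.813]]
ft_force: [0.8, -0.2, -1.8]
grip_width: 0.0854
gripper_force: 0.0
```

Request:
{"method": "jog_arm", "body": {"targets": [[0.7,0,0.5,0,-6.8,0],[1.4,0,1,0,-13.6,0],[2.2,0,1.6,0,-20.4,0],[3,0.1,2.1,0,-27.2,0],[3.7,0.1,2.7,0,-34,0],[4.4,0.1,3.2,0,-40.8,0],[5.2,0.1,3.8,0,-47.6,0],[5.9,0.1,4.3,0,-54,0]]}}

```text
time_s: 13.43
position: [0.479, -0.038, 0.3198]
tool_rot: [[0.244, 0.966, -0.082], [0.917, -0.258, -0.304], [-0.315, -0.001, -0.949]]
ft_force: [0.1, -0.8, -0.1]
grip_width: 0.0853
gripper_force: 0.0
```

Request:
{"method": "jog_arm", "body": {"targets": [[0.9,0,-0.2,0,-6.8,0],[1.8,0,-0.3,0,-13.6,0],[2.7,0,-0.5,0,-20.4,0],[3.6,0.1,-0.7,0,-27.2,0],[4.5,0.1,-0.8,0,-34,0],[5.4,0.1,-1,0,-40.8,0],[6.3,0.1,-1.1,0,-47.6,0],[7.2,0.1,-1.3,0,-54,0]]}}

```text
time_s: 14.1
position: [0.4989, 0.032, 0.309]
tool_rot: [[0.074, 0.966, -0.246], [0.293, -0.257, -0.921], [-0.953, -0.003, -0.302]]
ft_force: [-0.2, 0.4, 0.3]
grip_width: 0.0852
gripper_force: 0.0
```

Request:
{"method": "jog_arm", "body": {"targets": [[2,0,-0.8,0,-6,0],[4,0,-1.7,0,-12,0],[6.1,0,-2.6,0,-18,0],[6.1,0,-2.6,0,-18,0],[6.1,0,-2.6,0,-18,0]]}}

```text
time_s: 14.52
position: [0.5102, 0.0731, 0.2578]
tool_rot: [[-0.007, 0.966, -0.258], [-0.0, -0.258, -0.966], [-1.0, -0.007, 0.002]]
ft_force: [0.5, -0.4, 1.0]
grip_width: 0.0856
gripper_force: 0.0
```

```bash
python3 - <<'E'
from k import *
p,R=st();rel((.511,.072,.12),tool(-15,-90),p,R)
im=env.get_image("top"); P=cloud(im)
for r in env.regions_of("top","brush")[:2]:
    Q=P[r["pixels"]]; Q=Q[Q[:,2]>.155]; print(r["score"],len(Q),rect(Q) if len(Q)>9 else "")
E
```

```text
t 14.52 q [ 18.9  45.5  71.2 -73.3 119.9  30.7] p [510.2  73.1 257.8] x [-0.007 -0.    -1.   ] y [ 0.966 -0.258 -0.007] w 0.0856 f [ 0.5 -0.4  1. ]
JOG [13.78  0.2   0.06] [0.03 0.11 0.4 ] rows 3.3
0.79 316 (array([478.1, -51.3]), array([48.2, 49.4]), 75.7, array([163.6, 167.5, 171.6]))
0.32 0
```

Request:
{"method": "jog_arm", "body": {"targets": [[4,0,0,0,0,0],[8,0.1,0,0,0,0.2],[12,0.2,0,0,0,0.4],[13.8,0.2,0,0,0.1,0.4],[13.8,0.2,0,0,0.1,0.4],[13.8,0.2,0,0,0.1,0.4]]}}

```text
time_s: 15.12
position: [0.5123, 0.0715, 0.1238]
tool_rot: [[0.008, 0.965, -0.261], [0.001, -0.261, -0.965], [-1.0, 0.008, -0.003]]
ft_force: [-0.4, -0.7, 1.5]
grip_width: 0.0856
gripper_force: 0.0
```

```bash
python3 - <<'E'
from k import *
p,R=st();rel((.4768,-.057,.12),tool(-15,-90),p,R)
im=env.get_image("wrist"); save(im,"w7"); P=cloud(im)
for r in env.regions_of("wrist","brush")[:1]:
    Q=P[r["pixels"]];Q=Q[np.isfinite(Q).all(1)]; d=(Q-p)@R*1000; print(r["score"],np.round(np.percentile(d,[1,50,99],axis=0)),np.percentile(Q[:,2],[1,99]))
    F=d[(d[:,0]>0)&(d[:,0]<40)]; print(np.round(np.percentile(F,[1,50,99],axis=0)))
E
```

```text
t 15.12 q [ 18.7  56.3  73.3 -66.7 115.2  45.4] p [512.3  71.5 123.8] x [ 0.008  0.001 -1.   ] y [ 0.965 -0.261  0.008] w 0.0856 f [-0.4 -0.7  1.5]
JOG [ 0.34 -0.07 13.34] [-0.13 -0.2  -0.44] rows 3.2
0.83 [[ -61.  -27.  105.]
 [  50.   -2.  107.]
 [ 121.   23. 1091.]] [0.00239141 0.18030484]
[[  1. -26. 105.]
 [ 21.  -2. 107.]
 [ 40.  22. 113.]]
```

Request:
{"method": "jog_arm", "body": {"targets": [[0.2,-0.2,3.5,0,0,-0.4],[0.2,-0.2,7,0,0,-0.4],[0.2,-0.2,9.5,0,0,-0.4],[0.2,-0.2,11.5,0,0,-0.4],[0.2,-0.2,12.7,0,0,-0.4],[0.2,-0.2,13.3,0,0,-0.4],[0.2,-0.2,13.3,0,0,-0.4]]}}

```text
time_s: 15.8
position: [0.4754, -0.0566, 0.1208]
tool_rot: [[0.001, 0.965, -0.261], [0.002, -0.261, -0.965], [-1.0, 0.0, -0.002]]
ft_force: [-0.1, -0.4, 0.0]
grip_width: 0.0853
gripper_force: 0.0
```

Request:
{"method": "jog_arm", "body": {"targets": [[0,0,0,0,0,0],[0,0,0,0,0,0],[0,0,0,0,0,0],[0,0,0,0,0,0],[0,0,0,0,0,0],[0,0,0,0,0,0]], "hand": 0, "newtons": 60}}

```text
time_s: 16.3
position: [0.4757, -0.0556, 0.1198]
tool_rot: [[-0.001, 0.966, -0.259], [0.001, -0.259, -0.966], [-1.0, -0.001, -0.001]]
ft_force: [1.3, 1.6, 0.6]
grip_width: 0.0487
gripper_force: 67.0
```

```bash
python3 - <<'E'
from k import *
p,R=st();print(R)
im=env.get_image("wrist"); save(im,"w8"); P=cloud(im)
for r in env.regions_of("wrist","brush")[:1]:
    Q=P[r["pixels"]];Q=Q[np.isfinite(Q).all(1)]; d=(Q-p)@R*1000; print(r["score"],np.round(np.percentile(d,[1,50,99],axis=0)),np.percentile(Q[:,2],[1,99]))
E
```

```text
t 16.3 q [  7.8  52.3  89.  -71.7 104.   53.6] p [475.7 -55.6 119.8] x [-0.001  0.001 -1.   ] y [ 0.966 -0.259 -0.001] w 0.0487 f [1.3 1.6 0.6]
[[-6.35039338e-04  9.65841542e-01 -2.59132617e-01]
 [ 1.47564031e-03 -2.59131482e-01 -9.65840928e-01]
 [-9.99998710e-01 -9.95733519e-04 -1.26067603e-03]]
```

```bash
python3 - <<'E'
from k import *
p,R=st(False); q=np.array(env.observe()["q"])
ty=np.array([-.848,.53,0])
H=np.array([.510,-.353,.2])+.085*ty
print(H)
W=[((.476,-.056,.24),-90,-15),((.47,-.12,.25),-37,-20),((.46,-.21,.24),14-14-0,-26),((H),0,-32),((.510,-.353,.06),0,-32)]
for w,t,az in W:
    w=np.array(w);T=tool(az,t);rel(w,T,p,R);q1,e=ik(w,T,q);print("   q",np.round(q1),round(e,3));p,R,q=w,T,q1
E
```

```text
t 16.4 q [  7.8  52.3  89.1 -71.7 104.   53.6] p [475.5 -55.9 119.7] x [-0.001  0.001 -1.   ] y [ 0.966 -0.26  -0.001] w 0.049 f [2.2 0.7 1.9]
[ 0.43792 -0.30795  0.2    ]
JOG [-1.203e+01  3.000e-02 -1.000e-02] [-0.04 -0.07  0.08] rows 2.9
   q [  8.  41.  87. -76. 108.  40.] 0.0
JOG [-1.    1.08  6.34] [ 4.64 52.97  2.31] rows 7.4
   q [-10.  21.  82. -36.  86.  15.] 0.0
JOG [-6.43  2.14  6.09] [ 1.94 36.97  5.79] rows 5.2
   q [-38.  17.  80.   0.  83. -12.] 0.0
JOG [-9.77  2.31  4.  ] [0. 0. 6.] rows 2.6
   q [-48.  22.  80.  -0.  78. -16.] 0.0
JOG [-0.   8.5 14. ] [0. 0. 0.] rows 3.9
   q [-46.  38.  76.  -0.  66. -14.] 0.0
```

Request:
{"method": "jog_arm", "body": {"targets": [[-1,0,0,0,0,0],[-4,0,0,0,0,0],[-8,0,0,0,0,0],[-12,0,0,0,0,0],[-12,0,0,0,0,0]]}}

```text
time_s: 16.82
position: [0.4755, -0.0562, 0.2459]
tool_rot: [[0.008, 0.965, -0.261], [0.002, -0.261, -0.965], [-1.0, 0.008, -0.004]]
ft_force: [0.8, 0.6, -0.6]
grip_width: 0.0488
gripper_force: 66.6
```

Request:
{"method": "jog_arm", "body": {"targets": [[-0.1,0.1,0.8,0.6,6.6,0.3],[-0.2,0.3,1.6,1.2,13.2,0.6],[-0.4,0.4,2.4,1.7,19.9,0.9],[-0.5,0.5,3.2,2.3,26.5,1.2],[-0.6,0.7,4,2.9,33.1,1.4],[-0.7,0.8,4.8,3.5,39.7,1.7],[-0.9,0.9,5.5,4.1,46.3,2],[-1,1.1,6.3,4.6,53,2.3]]}}

```text
time_s: 17.48
position: [0.4694, -0.1197, 0.2498]
tool_rot: [[0.274, 0.94, -0.205], [0.755, -0.342, -0.559], [-0.596, -0.002, -0.803]]
ft_force: [0.4, 0.3, -3.0]
grip_width: 0.0488
gripper_force: 66.4
```

Request:
{"method": "jog_arm", "body": {"targets": [[-1,0.3,1,0.3,6.2,1],[-2.1,0.7,2,0.6,12.3,1.9],[-3.2,1.1,3,1,18.5,2.9],[-4.3,1.4,4,1.3,24.6,3.9],[-5.4,1.8,5,1.6,30.8,4.8],[-6.4,2.1,6.1,1.9,37,5.8],[-6.4,2.1,6.1,1.9,37,5.8]]}}

```text
time_s: 18.07
position: [0.4577, -0.2138, 0.2384]
tool_rot: [[0.446, 0.895, 0.0], [0.895, -0.446, 0.007], [0.006, -0.003, -1.0]]
ft_force: [-0.1, -0.2, -2.8]
grip_width: 0.0489
gripper_force: 66.3
```

Request:
{"method": "jog_arm", "body": {"targets": [[-3,0.7,1,0,0,2],[-6,1.4,2,0,0,4],[-9,2.1,3,0,0,6],[-9.8,2.3,4,0,0,6],[-9.8,2.3,4,0,0,6],[-9.8,2.3,4,0,0,6]]}}

```text
time_s: 18.57
position: [0.4366, -0.3069, 0.1982]
tool_rot: [[0.53, 0.848, -0.002], [0.848, -0.53, 0.004], [0.003, -0.004, -1.0]]
ft_force: [-0.6, -0.1, -2.7]
grip_width: 0.0487
gripper_force: 66.3
```

```bash
python3 - <<'E'
from k import *
p,R=st();print(R)
im=env.get_image("wrist"); save(im,"w9"); P=cloud(im); np.save("P9.npy",P)
for n in("brush","tray","shoehorn","tin_tray"):
  for r in env.regions_of("wrist",n)[:1]:
    Q=P[r["pixels"]];Q=Q[np.isfinite(Q).all(1)]; d=(Q-p)@R*1000; print(n,round(r["score"],2),r["pixels"].sum(),np.round(r["point"]),rect(Q),np.round(np.percentile(d,[1,50,99],axis=0)).tolist())
    np.save("m_%s.npy"%n,r["pixels"])
E
```

```text
t 18.57 q [-47.9  21.8  80.1   0.1  78.4 -15.8] p [ 436.6 -306.9  198.2] x [0.53  0.848 0.003] y [ 0.848 -0.53  -0.004] w 0.0487 f [-0.6 -0.1 -2.7]
[[ 0.53049529  0.8476849  -0.00224947]
 [ 0.84768389 -0.53048279  0.00447617]
 [ 0.00260108 -0.00428143 -0.99998745]]
brush 0.7 47029 [166. 252.] (array([ 409.8, -347.9]), array([406.5, 142.1]), 57.9, array([221.8, 223.7, 225.2])) [[-37.0, -24.0, -27.0], [51.0, -0.0, -25.0], [104.0, 24.0, -23.0]]
tray 0.6 22762 [148. 380.] (array([ 519.4, -378.5]), array([296.8, 170.6]), 58.5, array([ 5.5,  7. , 19. ])) [[-147.0, 67.0, 178.0], [19.0, 119.0, 191.0], [126.0, 182.0, 193.0]]
shoehorn 0.77 5215 [112. 407.] (array([ 579.7, -358. ]), array([168.2,  36.9]), 57.6, array([ 9.5, 12.2, 15.8])) [[-47.0, 132.0, 181.0], [59.0, 149.0, 186.0], [115.0, 167.0, 189.0]]
tin_tray 0.71 1879 [258. 351.] (array([ 467. , -401.2]), array([ 39.7, 169.5]), 11.1, array([13.8, 30.7, 32.1])) [[-129.0, 71.0, 165.0], [-90.0, 105.0, 167.0], [-72.0, 130.0, 189.0]]
```

View pics/w9.png

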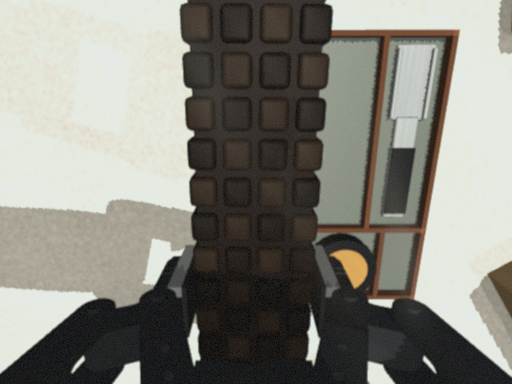

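The picture shows the bristles up and the brush aligned with the tray. The tray's end wall is at row 33, its right wall at column about 440, and the dividers at column 380 and row 228, which I use to fix the slot.

```bash
python3 - <<'E'
from k import *
p,R=st(False); P=np.load("P9.npy"); m=cv2.dilate(np.load("m_tray.npy").astype(np.uint8),np.ones((9,9)))>0
W=P[m&(P[...,2]>.0145)&(P[...,2]<.0215)]
a=np.radians(58)
best=None
for da in np.arange(-2.5,2.6,.1):
    b=a+np.radians(da); c,s=np.cos(b),np.sin(b); u=W[:,0]*c+W[:,1]*s; v=-W[:,0]*s+W[:,1]*c
    sc=sum((np.histogram(x,np.arange(-1,1,.002))[0]**2).sum() for x in(u,v))
    if best is None or sc>best[0]: best=(sc,da,u,v,b)
_,da,u,v,b=best; print("yaw",58+da,"n",len(u))
for x,n in((u,"u"),(v,"v")):
    h,e=np.histogram(x*1000,np.arange(x.min()*1000-2,x.max()*1000+2,1)); print(n,[(int(round(e[i])),int(h[i])) for i in range(len(h)) if h[i]>len(x)*.012])
t=p[:2]; c,s=np.cos(b),np.sin(b); print("tcp uv",t[0]*c+t[1]*s,-t[0]*s+t[1]*c)
g=np.array([.5283,-.3239]); print("pred slot uv",g[0]*c+g[1]*s,-g[0]*s+g[1]*c)
E
```

```text
t 18.82 q [-47.8  21.7  80.    0.1  78.4 -15.9] p [ 437.4 -306.8  199.6] x [0.529 0.849 0.002] y [ 0.849 -0.529 -0.001] w 0.0488 f [ 0.2 -0.2 -2.4]
yaw 58.1 n 5843
u [(-97, 82), (-96, 99), (-95, 95), (-94, 123), (-93, 165), (93, 226), (94, 134), (95, 148), (96, 175), (97, 181)]
v [(-715, 100), (-714, 272), (-713, 259), (-712, 278), (-711, 303), (-710, 579), (-709, 139), (-689, 80), (-672, 76), (-671, 123), (-670, 112), (-669, 82), (-668, 72), (-667, 109), (-654, 94), (-653, 195), (-652, 213), (-651, 206), (-650, 206), (-649, 398)]
tcp uv -0.029272527949751465 -0.5334682415943156
pred slot uv 0.004192042610736912 -0.6196729191910437
```

Request:
{"method": "jog_arm", "body": {"targets": [[-0.5,4,0,0,0,0],[-0.5,8,0,0,0,0],[-0.5,8.5,3,0,0,0],[-0.5,8.5,6.5,0,0,0],[-0.5,8.5,10,0,0,0],[-0.5,8.5,12,0,0,0],[-0.5,8.5,13,0,0,0],[-0.5,8.5,13,0,0,0]]}}

```text
time_s: 19.48
position: [0.506, -0.3557, 0.0671]
tool_rot: [[0.53, 0.848, -0.003], [0.848, -0.53, 0.005], [0.003, -0.005, -1.0]]
ft_force: [-0.3, 0.4, -1.5]
grip_width: 0.049
gripper_force: 66.2
```

```bash
python3 - <<'E'
from k import *
p,R=st();b=np.radians(58.1);c,s=np.cos(b),np.sin(b)
print("tcp uv",p[0]*c+p[1]*s,-p[0]*s+p[1]*c,"want -.0340 -.6188")
q,z=.0008,-.6188; T=np.array([(-.034)*c-z*s,(-.034)*s+z*c,.034]); print(T); rel(T,tool(-31.9,0),p,R)
E
```

```text
t 19.48 q [-46.1  37.4  75.7   0.1  67.3 -14.1] p [ 506.  -355.7   67.1] x [0.53  0.848 0.003] y [ 0.848 -0.53  -0.005] w 0.049 f [-0.3  0.4 -1.5]
tcp uv -0.034555102908252866 -0.6175710054608121 want -.0340 -.6188
[ 0.50737678 -0.35586268  0.034     ]
JOG [0.05 0.14 3.31] [-0.29 -0.16 -0.1 ] rows 0.8
```

Request:
{"method": "jog_arm", "body": {"targets": [[0,0.1,1,-0.3,-0.2,0],[0,0.1,2,-0.3,-0.2,0],[0,0.1,2.8,-0.3,-0.2,0],[0,0.1,3.3,-0.3,-0.2,0],[0,0.1,3.3,-0.3,-0.2,0]]}}

```text
time_s: 19.9
position: [0.507, -0.3568, 0.0351]
tool_rot: [[0.53, 0.848, 0.001], [0.848, -0.53, -0.002], [-0.001, 0.002, -1.0]]
ft_force: [0.8, 0.1, -2.6]
grip_width: 0.0486
gripper_force: 66.4
```

Request:
{"method": "jog_arm", "body": {"targets": [[0,0,0.1,0,0,0],[0,0,0.2,0,0,0],[0,0,0.3,0,0,0],[0,0,0.4,0,0,0],[0,0,0.4,0,0,0]]}}

```text
time_s: 20.32
position: [0.5072, -0.3571, 0.0318]
tool_rot: [[0.531, 0.848, 0.002], [0.848, -0.531, -0.003], [-0.002, 0.004, -1.0]]
ft_force: [-0.8, 0.7, -2.5]
grip_width: 0.0487
gripper_force: 66.4
```

Request:
{"method": "jog_arm", "body": {"targets": [[0,0,0.1,0,0,0],[0,0,0.2,0,0,0],[0,0,0.2,0,0,0],[0,0,0.2,0,0,0]]}}

```text
time_s: 20.65
position: [0.5071, -0.3571, 0.0297]
tool_rot: [[0.53, 0.848, 0.002], [0.848, -0.53, -0.003], [-0.002, 0.003, -1.0]]
ft_force: [1.0, 0.9, -2.5]
grip_width: 0.049
gripper_force: 66.4
```

Request:
{"method": "jog_arm", "body": {"targets": [[0,0,0.05,0,0,0],[0,0,0.1,0,0,0],[0,0,0.1,0,0,0]]}}

```text
time_s: 20.9
position: [0.5072, -0.3571, 0.0287]
tool_rot: [[0.531, 0.848, 0.002], [0.848, -0.531, -0.003], [-0.002, 0.003, -1.0]]
ft_force: [0.1, 1.0, -3.4]
grip_width: 0.0492
gripper_force: 66.4
```

Request:
{"method": "jog_arm", "body": {"targets": [[0,0,0.05,0,0,0],[0,0,0.1,0,0,0],[0,0,0.1,0,0,0]]}}

```text
time_s: 21.15
position: [0.5072, -0.3571, 0.0286]
tool_rot: [[0.53, 0.848, 0.002], [0.848, -0.53, -0.004], [-0.002, 0.004, -1.0]]
ft_force: [-2.4, 1.0, 5.3]
grip_width: 0.0487
gripper_force: 67.2
```

Request:
{"method": "jog_arm", "body": {"targets": [[0,0,0.05,0,0,0],[0,0,0.1,0,0,0],[0,0,0.1,0,0,0]]}}

```text
time_s: 21.4
position: [0.5072, -0.3572, 0.0286]
tool_rot: [[0.53, 0.848, 0.003], [0.848, -0.53, -0.004], [-0.002, 0.004, -1.0]]
ft_force: [-4.4, 3.4, 13.1]
grip_width: 0.0486
gripper_force: 68.2
```

Request:
{"method": "jog_arm", "body": {"targets": [[0,0,-0.15,0,0,0],[0,0,-0.15,0,0,0]]}}

```text
time_s: 21.57
position: [0.5074, -0.3573, 0.0286]
tool_rot: [[0.53, 0.848, 0.003], [0.848, -0.53, -0.004], [-0.002, 0.004, -1.0]]
ft_force: [-0.1, -2.0, 6.0]
grip_width: 0.0487
gripper_force: 67.5
```

Request:
{"method": "jog_arm", "body": {"targets": [[0,0,0,0,0,0],[0,0,0,0,0,0],[0,0,0,0,0,0],[0,0,0,0,0,0],[0,0,0,0,0,0]], "hand": 1}}

```text
time_s: 21.98
position: [0.5072, -0.3572, 0.0282]
tool_rot: [[0.53, 0.848, 0.002], [0.848, -0.53, -0.003], [-0.002, 0.004, -1.0]]
ft_force: [0.0, 0.5, -0.2]
grip_width: 0.0852
gripper_force: 0.0
```

Request:
{"method": "jog_arm", "body": {"targets": [[0,0,-1,0,0,0],[0,0,-3,0,0,0],[0,0,-7,0,0,0],[0,0,-11,0,0,0],[0,0,-15,0,0,0],[0,0,-19,0,0,0],[0,0,-20,0,0,0],[0,0,-20,0,0,0]]}}

```text
time_s: 22.65
position: [0.5075, -0.3571, 0.2329]
tool_rot: [[0.53, 0.848, 0.008], [0.848, -0.53, -0.009], [-0.003, 0.011, -1.0]]
ft_force: [-0.1, 0.6, 0.1]
grip_width: 0.0854
gripper_force: 0.0
```

```bash
python3 - <<'E'
from k import *
p,R=st()
im=env.get_image("wrist"); save(im,"w10"); P=cloud(im)
b=np.radians(58.1);c,s=np.cos(b),np.sin(b)
for r in env.regions_of("wrist","brush")[:1]:
    Q=P[r["pixels"]];Q=Q[np.isfinite(Q).all(1)&(Q[:,2]>.045)]; r_=rect(Q); x,y=r_[0]/1000; print(r_,"uv",x*c+y*s,-x*s+y*c,"slot .0005 -.6185")
    A=np.c_[Q[:,:2],np.ones(len(Q))]; print(np.round(np.linalg.lstsq(A,Q[:,2],rcond=None)[0],3))
im=env.get_image("top"); P=cloud(im); c,s=np.cos(np.radians(25.5)),np.sin(np.radians(25.5))
for r in env.regions_of("top","mud1")[:6]:
    Q=P[r["pixels"]]; d=(np.nanmedian(Q[:,:2],0)-[.511,.2686])@np.array([[c,-s],[s,c]]); print("mud",round(r["score"],2),np.round(d*1000),np.nanpercentile(Q[:,2],[50,95]))
E
```

```text
t 22.65 q [-46.   28.7  62.6  -0.   88.  -14. ] p [ 507.5 -357.1  232.9] x [ 0.53   0.848 -0.003] y [ 0.848 -0.53   0.011] w 0.0854 f [-0.1  0.6  0.1]
(array([ 525. , -329.3]), array([168.6,  49.4]), 57.5, array([51.8, 53.8, 55.4])) uv -0.0021362510070440655 -0.6197248796293682 slot .0005 -.6185
[-0.001  0.     0.054]
mud 0.63 [141.  55.] [0.01307603 0.01622109]
```

View pics/w10.png

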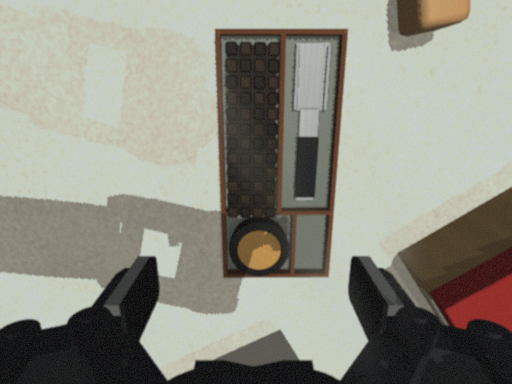

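The picture shows the brush flat in its compartment at (252,130), bristles up, about 3 mm off centre, with the shoehorn and tin in place. I'm handing in.

```bash
python3 -c "
from rig import env
print(env.close_job())"
```

```text
the job is handed in; nothing more can be done
None
```

I swept all four mud plugs into the dustpan and put the brush away flat on its back in its compartment, bristles up and about 3 mm off centre; the job was handed in at about 23 s, with no verdict returned.

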